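Tighten the cartridge tray in cross order and set the cartridge on it

TASK

Tighten the white cartridge tray evenly: turn its four crank nuts clockwise, each about half a turn, finishing one before starting the next, so that its crank swings from the tray's plain edge round to point at the notched edge; work in cross order, so after the first nut do the one diagonally opposite, then the remaining two. Only then set the black ink cartridge upright on the middle of the tray, between and in line with the two rails, with its pull tab towards the notched edge. Put it down rather than dropping it, let go, and leave the other things on the cart where they are.

Things in the scene. Friction and masses are not known exactly. Their poses are not given: they have to be found in the camera images.
- deck: Fixed grey base under the white tray, 200 (x) x 230 (y) x 16 mm high. Origin: centre of its underside, on the cart top (z = 0). Its -x edge is the tray's notched edge (roughly towards the robot), +x the plain edge, +y left. Four steel crank nuts, axes vertical at x = +-70, y = +-85 mm of this frame. Diagonal pairs: near-left with far-right, near-right with far-left.
- tray: White plate 190 (x) x 220 (y) x 6 mm over the deck, same axes; -x edge notched (60 x 25 mm, middle). Origin: centre of its underside, 20 mm above the cart top while loose, 16 when seated; tips about 1 degree on the way. Two rails along x on it, 110 long, 6 high, inner faces 50 mm apart, centred; the cartridge goes between them, on the upper face, 22 mm above the cart top when seated.
- cartridge: Loose black ink cartridge, box 90 (x) x 36 (y) x 48 mm high, about 150 g, paper label on top, standing on the cart top left or right of the deck. Origin: centre of its underside. A pull tab 24 mm wide sticks out high on its -x end, to 64 mm from the origin, 31 to 43 mm above the underside. Grip it across the 36 mm width at its middle.
- cartridge_tab (a point): Point on the pull tab: 60 mm along -x from the cartridge's origin, 40 mm above its underside.
- dish: Small white ceramic dish, 90 mm across, 28 mm high, with two erasers in it, on the side opposite the cartridge; origin under its centre. Bystander.
- stapler: Red stapler 140 x 36 x 53 mm lying beyond the deck to the right; origin centre of underside. Bystander.
- clip: Chrome binder clip 32 x 20 mm, 37 mm high, beyond the deck to the left; origin centre of underside. Bystander.
- pencil: Green mechanical pencil 140 mm long, 8 mm thick, lying beyond the deck; origin at its middle, underside. Bystander.
- nut_nl (a joint): Turn of the near-left (deck x -70, y +85) crank nut, rad, growing clockwise seen from above: at 0 its crank points along deck +x (plain edge), at 1.57 along deck -y, at 3.14 along deck -x (notched edge). Starts within 0.35 of 0; stops at -0.7 and 3.8. Friction about 0.06 N m, it stays where it is left. It sinks about 3 mm with the tray in its half turn.
- knob_nl (a point): Middle of the upright black crank knob of the near-left (deck x -70, y +85) nut: 38 mm from the nut axis, 52 mm above the cart top (48 or 49 when tight). Cylinder 14 mm diameter, 30 tall (15 above and below this point), spinning freely on its pin: grip it from above and lead it round without turning the gripper. Crank arm and hub (22 mm across) lie below the knob's foot, but for a 2 mm stud end.
- nut_nr (a joint): Turn of the near-right (deck x -70, y -85) crank nut, rad, growing clockwise seen from above: at 0 its crank points along deck +x (plain edge), at 1.57 along deck -y, at 3.14 along deck -x (notched edge). Starts within 0.35 of 0; stops at -0.7 and 3.8. Friction about 0.06 N m, it stays where it is left. It sinks about 3 mm with the tray in its half turn.
- knob_nr (a point): Middle of the upright black crank knob of the near-right (deck x -70, y -85) nut: 38 mm from the nut axis, 52 mm above the cart top (48 or 49 when tight). Cylinder 14 mm diameter, 30 tall (15 above and below this point), spinning freely on its pin: grip it from above and lead it round without turning the gripper. Crank arm and hub (22 mm across) lie below the knob's foot, but for a 2 mm stud end.
- nut_fl (a joint): Turn of the far-left (deck x +70, y +85) crank nut, rad, growing clockwise seen from above: at 0 its crank points along deck +x (plain edge), at 1.57 along deck -y, at 3.14 along deck -x (notched edge). Starts within 0.35 of 0; stops at -0.7 and 3.8. Friction about 0.06 N m, it stays where it is left. It sinks about 3 mm with the tray in its half turn.
- knob_fl (a point): Middle of the upright black crank knob of the far-left (deck x +70, y +85) nut: 38 mm from the nut axis, 52 mm above the cart top (48 or 49 when tight). Cylinder 14 mm diameter, 30 tall (15 above and below this point), spinning freely on its pin: grip it from above and lead it round without turning the gripper. Crank arm and hub (22 mm across) lie below the knob's foot, but for a 2 mm stud end.
- nut_fr (a joint): Turn of the far-right (deck x +70, y -85) crank nut, rad, growing clockwise seen from above: at 0 its crank points along deck +x (plain edge), at 1.57 along deck -y, at 3.14 along deck -x (notched edge). Starts within 0.35 of 0; stops at -0.7 and 3.8. Friction about 0.06 N m, it stays where it is left. It sinks about 3 mm with the tray in its half turn.
- knob_fr (a point): Middle of the upright black crank knob of the far-right (deck x +70, y -85) nut: 38 mm from the nut axis, 52 mm above the cart top (48 or 49 when tight). Cylinder 14 mm diameter, 30 tall (15 above and below this point), spinning freely on its pin: grip it from above and lead it round without turning the gripper. Crank arm and hub (22 mm across) lie below the knob's foot, but for a 2 mm stud end.
There are look-alikes about, which are no part of the job. What is shaped like the cartridge but turquoise or yellow is not meant.

How it is judged:
By the outcome, as a careful person would: the job done as asked, in the order asked, and still so for the second after the job is handed in, with the robot touching nothing.
It also fails if it takes over 72 s, if anything falls off the work surface, if the arm or the gripper's body presses on something with over 40 N, if the wrist force passes 120 N, or if a joint passes its speed limit or range.

ROBOT

A 7-joint arm with a two-finger parallel gripper is mounted at the origin on the work surface. World frame = base frame: x ahead of the robot, y to its left, z up, the work surface at z = 0. Lengths are in m, angles in rad, forces in N, time in s.
With the tool pointing down it reaches from about 0.4 to 0.85 m from the base axis. Payload 10.4 kg.
Tool frame: the origin (TCP) lies at the very end of the fingers, on their centre line; the grasp point (between the pads) lies 19 mm behind it; z points along the fingers, y is the line along which they close (so a half turn about z gives the same grasp; the last joint's range is limited). The gripper opens to 87 mm and grips with 3 to 60 N. Pads are 19 mm wide; open, the fingers measure 117 mm over their backs; the gripper's body (75 mm by 190 mm) begins 51 mm behind the grasp point.
Start: joints at [-1.256, 0.332, -0.065, 1.46, 0.022, 1.35, -0.088], TCP at [0.207, 0.59, 0.223] pointing down, gripper open.
Joint ranges: [-2.6, 2.6], [-0.5, 2.12], [-1.47, 1.34], [0.16, 2.42], [-1.27, 4.41], [0.06, 2.06], [-2.6, 2.6]. Speed limits (rad/s): [2.22, 2.22, 2.79, 2.79, 3.14, 3.14, 3.14].

INTERFACE

Orientations are given as a unit quaternion [x, y, z, w].
In Python, from bench import * gives the robot as it stands.
- The arm moves only by the tool step_arm, never from a script. Its arguments are lists of equal length, an entry for each row: "delta_pos": the shift along the world's x, y, z in units of 25 mm (1.0 is 25 mm), a list of three; "turn": the turn about the world's z in units of 0.12 rad (1.0 is 0.12 rad). In form: {"delta_pos": [[tx, ty, tz], ...], "turn": [turn, ...]}. A call has 1 to 12 rows; each row shifts and turns the commanded pose from where the row before left it; what a row does not reach is not made up. A row lasts 1/10 s, in which the tool goes at most 50 mm and 8.59 degrees, less where a joint would pass 70% of its speed; a pose out of reach is approached as far as the arm can. A call with a number of a shift or a turn outside -1 to 1 is refused whole. A call with a gripper value outside its range is refused whole. "grip" is the closure, from 0 (fully open) to 1 (shut), set as the call begins (left out, the last holds). The fingers move at their own pace and stop on an object; "newtons" is the grip in N (left out, the last holds). Time passes only in rows, so rows that do not move let the fingers close. It gives the time, the measured TCP pose, the force, the opening and the grip force at its end, in the units of the state.
- read_state(): the state, without advancing time (a new reading comes with each control period).
- camera(name): name is "scene" or "top"; returns a dict with "image" (480x640x3 uint8, red, green, blue), "z_map" (480x640 float32, m along the optical axis (not along the pixel's ray), 0 where there is no reading), "mtx" (3x3 intrinsics, pixels), "view" (4x4, takes a point from world to camera coordinates). Camera axes: x right, y up, looking along -z (the intrinsics and any distortion apply to the point x, -y, -z); pixel columns grow to the right and rows downward; lengths in m; the calibration is good to about 2 mm. A picture is of the moment at which its call begins.
- close_job(): hands the job in; it is judged then, once.
The state is a dict: "time": time; "joint_positions": joint angles; "joint_vel": joint speeds; "joint_torque": joint torques, N m; "ee_pos": TCP position; "eef_rot": TCP orientation; "ft_force": force on the tool from outside, world axes, zero at the start; "torque": the same for the moment, N m; "width": finger opening in m; "grip_force": force on a finger pad.
Only numpy, scipy, OpenCV 4.12 (cv2) and the standard library are available. Lean on these libraries where they do the work, as an engineer would, in place of code of your own. Each camera call takes 0.05 s, during which the arm holds its last target. There are 200 camera calls.

## Working session

There is one attempt and no reset: what is moved stays moved. The work goes in short steps, Python scripts to look and compute and a tool call to move; the robot and the scene stay as the last step left them, time stands still between calls to the robot, and variables do not carry over. Pictures are saved under pics/ and viewed, at most 10 in all, crops included, and the job is handed in when it is done.

Besides the shell and the picture viewer there is one more tool, called after "Call:" by a JSON object that holds its "fn" and its "kwargs", one argument or row to a line. step_arm: Moves the arm, as the interface text tells. Shifts and turns lie within -1 to 1; 1 stands for 25 mm of shift or 0.12 rad of turn. Its arguments: {"type":"object","properties":{"delta_pos":{"type":"array"},"turn":{"type":"array"},"grip":{"type":"number"},"newtons":{"type":"number"}},"required":["delta_pos","turn"]}

```bash
mkdir -p pics
cat > h.py <<'E'
from bench import *
import numpy as np, cv2
def snap(n,f):
    c=camera(n); cv2.imwrite(f'pics/{f}.png',c['image'][:,:,::-1]); np.savez(f'pics/{f}.npz',**c); return c
def load(f): return dict(np.load(f'pics/{f}.npz'))
def ray(c,u,v):
    d=np.linalg.inv(c['mtx'])@np.array([u,v,1.]); d=np.array([d[0],-d[1],-d[2]])
    T=np.linalg.inv(c['view']); return T[:3,3],T[:3,:3]@d
def atz(c,u,v,z):
    o,d=ray(c,u,v); return o+d*(z-o[2])/d[2]
def dep(c,u,v):
    o,d=ray(c,u,v); return o+d*c['z_map'][int(v),int(u)]
def proj(c,p):
    q=c['view']@np.append(p,1); q=c['mtx']@np.array([q[0],-q[1],-q[2]]); return q[:2]/q[2]
E
python3 - <<'E'
from h import *
for n in('top','scene'):
    c=snap(n,n+'0'); print(n,list(c.keys()),np.linalg.inv(c['view'])[:3].round(3).tolist(),c['mtx'].tolist())
s=read_state(); print(s)
E
```

```text
top ['image', 'z_map', 'mtx', 'view'] [[0.024, 0.975, -0.219, 0.205], [-1.0, 0.023, -0.007, 0.117], [-0.002, 0.219, 0.976, 1.499]] [[624.3192226388584, 0.0, 321.533070007703], [0.0, 624.3192226388584, 239.90885759718375], [0.0, 0.0, 1.0]]
scene ['image', 'z_map', 'mtx', 'view'] [[-0.46, -0.55, 0.697, 1.284], [0.888, -0.269, 0.374, 0.515], [-0.018, 0.791, 0.611, 0.718]] [[460.60520281429206, 0.0, 315.2246104599019], [0.0, 460.60520281429206, 245.02884785508047], [0.0, 0.0, 1.0]]
{'time': 0.1, 'joint_positions': array([-1.25556426,  0.33279541, -0.06468782,  1.46086324,  0.02158924,
        1.34989622, -0.08848965]), 'joint_vel': array([ 0.00073787, -0.00312678, -0.00091842, -0.00223292,  0.00100617,
        0.00075146,  0.00071941]), 'joint_torque': array([ 1.83881668e-03, -6.24542856e+01,  2.48338800e-02, -3.90718317e+01,
       -6.15627109e-02,  3.65078787e-02,  4.22217704e-05]), 'ee_pos': array([0.20704292, 0.58934084, 0.22183893]), 'eef_rot': array([ 1.68106079e-01,  9.85768707e-01, -6.28457339e-04, -8.12056017e-05]), 'ft_force': array([-0.39226134,  0.46324257, -1.15611128]), 'torque': array([-0.01189117, -0.00207207,  0.00860138]), 'grip_force': 0.0, 'width': 0.0869979506379895}
```

View pics/top0.png

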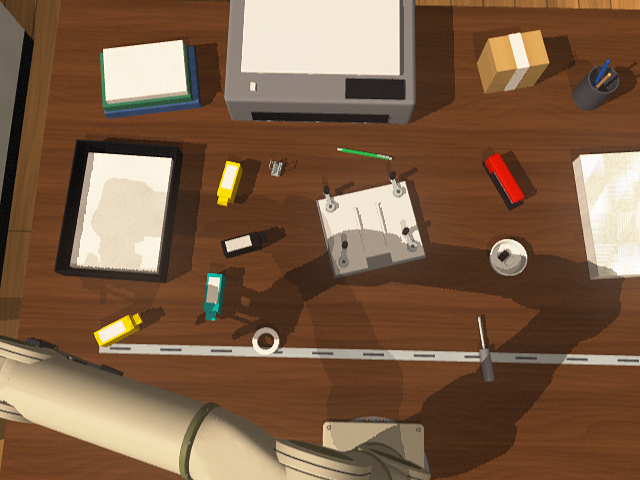

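View pics/scene0.png

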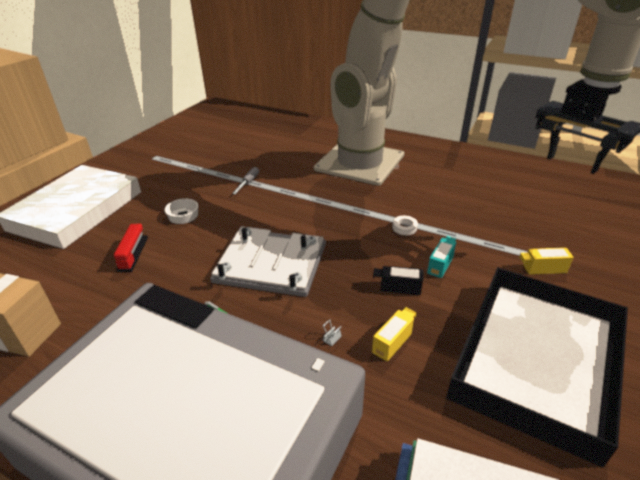

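The top view shows the tray at about (371,228), notch at (380,262). Things that could be taken for the cartridge are the black one (240,243), yellow (229,183), yellow (118,330) and turquoise (213,295). By the description it is the black one at (240,243), so I check that in a crop.

Run:
```python
from h import *
c=load('top0'); im=c['image'][:,:,::-1]
a=cv2.resize(im[170:285,310:435],None,fx=4.8,fy=4.8,interpolation=cv2.INTER_CUBIC)
b=cv2.resize(im[225:265,215:270],None,fx=3.6,fy=3.6,interpolation=cv2.INTER_CUBIC)
o=np.zeros((552,800,3),np.uint8); o[:a.shape[0],:a.shape[1]]=a; o[:b.shape[0],602:602+b.shape[1]]=b
cv2.imwrite('pics/crop1.png',o); print(a.shape,b.shape)
```

```text
(552, 600, 3) (144, 198, 3)
```

View pics/crop1.png

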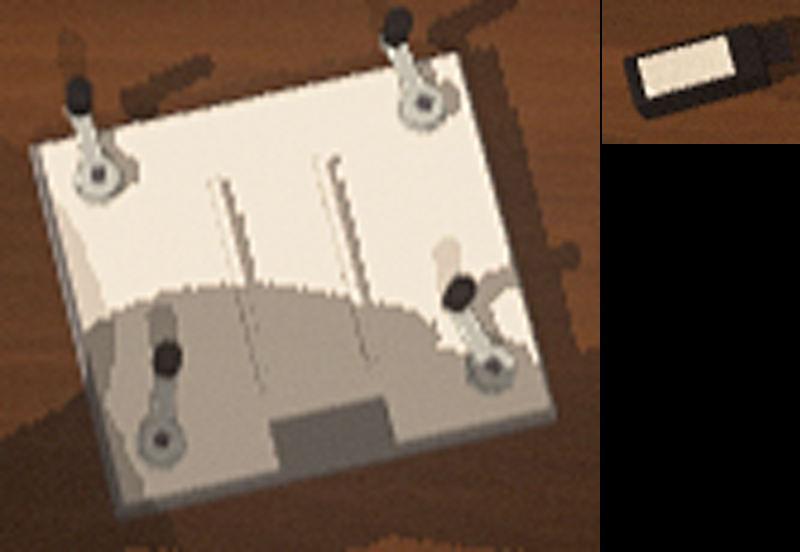

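Crop (4.8x): hubs at fl (98,175), fr (423,103), nl (161,440), nr (491,366). The notch is at the bottom (335,435) and the knobs point up, to the plain edge. The inset shows the black cartridge, tab to the right.

```bash
cat >> h.py <<'E'
def cloud(c,stride=1):
    v,u=np.mgrid[0:480,0:640]; z=c['z_map']; k=c['mtx']
    P=np.stack([(u-k[0,2])/k[0,0]*z,-(v-k[1,2])/k[1,1]*z,-z],-1)
    T=np.linalg.inv(c['view']); W=P@T[:3,:3].T+T[:3,3]; W[z==0]=np.nan; return W
def deckfit(P):  # P dict name->xyz hub
    D={'nl':(-.07,.085),'nr':(-.07,-.085),'fl':(.07,.085),'fr':(.07,-.085)}
    A=np.array([D[k] for k in P]);B=np.array([P[k][:2] for k in P])
    a=A-A.mean(0);b=B-B.mean(0); th=np.arctan2((a[:,0]*b[:,1]-a[:,1]*b[:,0]).sum(),(a*b).sum())
    R=np.array([[np.cos(th),-np.sin(th)],[np.sin(th),np.cos(th)]]); t=B.mean(0)-R@A.mean(0)
    return th,R,t,B-(A@R.T+t),{k:R@np.array(D[k])+t for k in D}
E
python3 - <<'E'
from h import *
c=load('top0'); W=cloud(c)
px=lambda x,y:(310+x/4.8-.4,170+y/4.8-.4)
H={'fl':(98,175),'fr':(423,103),'nl':(161,440),'nr':(491,366)}
P={k:atz(c,*px(*v),.039) for k,v in H.items()}
th,R,t,res,ax=deckfit(P); print('deck',th,t,'res mm',(res*1e3).round(1).tolist()); print({k:v.round(4) for k,v in ax.items()})
K={'fl':(78,90),'fr':(398,20),'nl':(167,355),'nr':(460,290)}
for k in K:
    u,v=map(int,px(*K[k])); w=W[v-8:v+9,u-8:u+9].reshape(-1,3); q=w[(w[:,2]>.055)&(w[:,2]<.08)]
    m=np.median(q,0); d=R.T@(m[:2]-ax[k]); print(k,len(q),m.round(4),'r',np.hypot(*d).round(4),'ang cw',-np.arctan2(d[1],d[0]).round(3), 'atz',atz(c,*px(*K[k]),.06).round(4))
print('tray z',np.median(W[200:205,372:378,2]))
# cartridge
w=W[225:268,212:272].reshape(-1,3); w=w[(w[:,2]>.040)&(w[:,2]<.06)]; print(len(w),np.median(w[:,2]))
r=cv2.minAreaRect((w[:,:2]*1e3).astype(np.float32)); print('rect all',r)
b=W[225:268,212:272].reshape(-1,3); b=b[(b[:,2]>.046)&(b[:,2]<.055)]; print('rect top',cv2.minAreaRect((b[:,:2]*1e3).astype(np.float32)))
# label corners in inset
ip=lambda x,y:(215+x/3.6-.4,225+y/3.6-.4)
for q in[(637-602,70),(728-602,36),(735-602,70),(647-602,98)]: print(atz(c,*ip(*q),.048).round(4))
E
```

```text
deck 0.24622942665216171 [0.57087539 0.00997902] res mm [[-0.2, -0.4], [0.2, 0.1], [0.1, -0.4], [-0.0, 0.7]]
{'nl': array([0.4823, 0.0754]), 'nr': array([ 0.5237, -0.0895]), 'fl': array([0.618 , 0.1095]), 'fr': array([ 0.6595, -0.0554])}
fl 28 [0.6546 0.1197 0.0668] r 0.0379 ang cw -0.027 atz [0.6559 0.1201 0.06  ]
fr 33 [ 0.6947 -0.0403  0.065 ] r 0.0383 ang cw -0.159 atz [ 0.6965 -0.0404  0.06  ]
nl 30 [0.5202 0.0742 0.0657] r 0.0379 ang cw 0.276 atz [0.5209 0.0733 0.06  ]
nr 31 [ 0.5563 -0.0711  0.0651] r 0.0374 ang cw -0.269 atz [ 0.5571 -0.0708  0.06  ]
tray z 0.024827363325252927
627 0.046848657231568946
rect all ((524.3864135742188, 312.5663146972656), (39.28642654418945, 108.70127868652344), 17.81268882751465)
rect top ((522.430908203125, 314.45794677734375), (37.058807373046875, 103.74541473388672), 17.581045150756836)
[0.5157 0.3586 0.048 ]
[0.5402 0.2996 0.048 ]
[0.5172 0.2938 0.048 ]
[0.497  0.3509 0.048 ]
```

Call:
{"fn": "step_arm", "kwargs": {
  "delta_pos": [
    [0.52,-0.86,-0.15],
    [0.52,-0.86,-0.15],
    [0.52,-0.86,-0.15],
    [0.52,-0.86,-0.15],
    [0.52,-0.86,-0.15],
    [0.52,-0.86,-0.15],
    [0.52,-0.86,-0.15],
    [0.52,-0.86,-0.15],
    [0.52,-0.86,-0.15],
    [0.52,-0.86,-0.15],
    [0.52,-0.86,-0.15],
    [0.52,-0.86,-0.15]
  ],
  "turn": [0,0,0,0,0,0,0,0,0,0,0,0],
  "grip": 0.5,
  "newtons": 25
}}

```text
time: 1.3
ee_pos: [0.3634, 0.3306, 0.1772]
eef_rot: [0.168, 0.986, -0.0, -0.0]
ft_force: [0.2, 0.4, 0.4]
width: 0.0434
grip_force: 0.0
```

Call:
{"fn": "step_arm", "kwargs": {
  "delta_pos": [
    [0.57,-0.93,-0.28],
    [0.57,-0.93,-0.28],
    [0.57,-0.93,-0.28],
    [0.57,-0.93,-0.28],
    [0.57,-0.93,-0.28],
    [0.57,-0.93,-0.28],
    [0.57,-0.93,-0.28],
    [0.57,-0.93,-0.28],
    [0.57,-0.93,-0.28],
    [0.57,-0.93,-0.28],
    [0.57,-0.93,-0.28],
    [0,0,0]
  ],
  "turn": [0,0,0,0,0,0,0,0,0,0,0,0]
}}

```text
time: 2.5
ee_pos: [0.5205, 0.072, 0.0996]
eef_rot: [0.17, 0.985, -0.001, -0.0]
ft_force: [-0.6, -0.3, -0.2]
width: 0.0434
grip_force: 0.0
```

Run:
```python
from h import *
c=snap('scene','sc1'); im=c['image'][:,:,::-1]
u,v=map(int,proj(c,[.55,.03,.06]));print(u,v, proj(c,[.5205,.074,.06]))
u=max(u,80)
a=cv2.resize(im[max(v-75,0):v+75,u-80:u+100],None,fx=4,fy=4,interpolation=cv2.INTER_CUBIC); cv2.imwrite('pics/sc1c.png',a)
s=read_state(); print(s['ee_pos'],s['joint_positions'])
W=cloud(load('top0')); p=W[100:125,240:410:10]; print('printer front',np.nanmin(p[...,0][p[...,2]>.09]),p[12,5])
```

```text
281 239 [303.24828527 237.75509103]
[0.51983494 0.07412244 0.09985534] [-0.56089718  0.22507472  0.37299902  1.88779419 -0.09313059  1.04705501
  1.08015689]
printer front 0.8456604543743107 [0.849037   0.21290211 0.0652255 ]
```

View pics/sc1c.png

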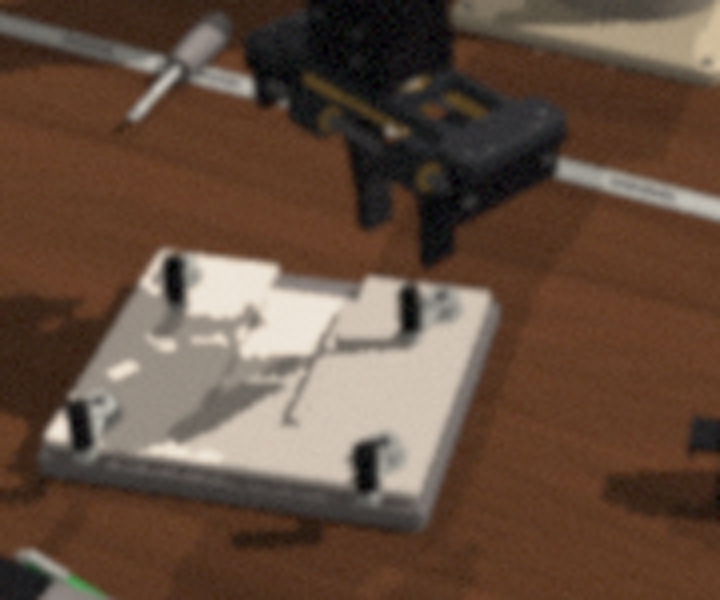

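The fingers hang centred above the near-left knob, at about (410,230) in the crop, so I go down.

Call:
{"fn": "step_arm", "kwargs": {
  "delta_pos": [
    [0,0,-0.7],
    [0,0,-0.7],
    [0,0,-0.6],
    [0,0,-0.27],
    [0,0,0]
  ],
  "turn": [0,0,0,0,0]
}}

```text
time: 3.05
ee_pos: [0.519, 0.0766, 0.0432]
eef_rot: [0.168, 0.986, -0.0, -0.001]
ft_force: [-0.1, 0.6, 0.1]
width: 0.0431
grip_force: 0.0
```

Call:
{"fn": "step_arm", "kwargs": {
  "delta_pos": [
    [0,0,0],
    [0,0,0],
    [0,0,0],
    [0,0,0],
    [0,0,0]
  ],
  "turn": [0,0,0,0,0],
  "grip": 1
}}

```text
time: 3.55
ee_pos: [0.5198, 0.0757, 0.044]
eef_rot: [0.168, 0.986, -0.0, 0.0]
ft_force: [-1.2, -1.4, 1.2]
width: 0.0134
grip_force: 25.0
```

```bash
cat >> h.py <<'E'
def arc(k,ax,th,n=11,end=np.pi,r=.038,dz=-.003):
    p=read_state()['ee_pos']; d=p[:2]-ax[k]; a=np.arctan2(d[1],d[0]); 
    cw=-(a-th); cw=(cw+np.pi)%(2*np.pi)-np.pi; rr=np.hypot(*d)
    A=np.linspace(cw,end,n+1); q=np.stack([ax[k][0]+r*np.cos(th-A),ax[k][1]+r*np.sin(th-A)],1); q[0]=p[:2]
    D=np.diff(q,axis=0)/.025
    print('cw',cw.round(3),'r',rr.round(4),'ee',p.round(4)); print([[round(x,2),round(y,2),round(dz/n/.025,2)] for x,y in D]); print('end',q[-1].round(4))
TH=0.2462
AX={'nl':np.array([0.4823,0.0754]),'nr':np.array([0.5237,-.0895]),'fl':np.array([.6180,.1095]),'fr':np.array([.6595,-.0554])}
E
python3 -c "
from h import *
arc('nl',AX,TH)"
```

```text
cw 0.238 r 0.0375 ee [0.5198 0.0757 0.044 ]
[[np.float64(-0.03), np.float64(-0.4), -0.01], [np.float64(-0.15), np.float64(-0.37), -0.01], [np.float64(-0.24), np.float64(-0.32), -0.01], [np.float64(-0.32), np.float64(-0.24), -0.01], [np.float64(-0.37), np.float64(-0.15), -0.01], [np.float64(-0.4), np.float64(-0.05), -0.01], [np.float64(-0.4), np.float64(0.05), -0.01], [np.float64(-0.37), np.float64(0.16), -0.01], [np.float64(-0.31), np.float64(0.25), -0.01], [np.float64(-0.24), np.float64(0.32), -0.01], [np.float64(-0.15), np.float64(0.37), -0.01]]
end [0.4454 0.0661]
```

Call:
{"fn": "step_arm", "kwargs": {
  "delta_pos": [
    [-0.03,-0.4,-0.01],
    [-0.15,-0.37,-0.01],
    [-0.24,-0.32,-0.01],
    [-0.32,-0.24,-0.01],
    [-0.37,-0.15,-0.01],
    [-0.4,-0.05,-0.01],
    [-0.4,0.05,-0.01],
    [-0.37,0.16,-0.01],
    [-0.31,0.25,-0.01],
    [-0.24,0.32,-0.01],
    [-0.15,0.37,-0.01],
    [0,0,0]
  ],
  "turn": [0,0,0,0,0,0,0,0,0,0,0,0]
}}

```text
time: 4.75
ee_pos: [0.4442, 0.0679, 0.0408]
eef_rot: [0.167, 0.986, -0.0, -0.001]
ft_force: [-3.9, 1.1, -0.0]
width: 0.0127
grip_force: 25.0
```

```bash
python3 -c "
from h import *
P=[]
for i in range(1):
    arc('nl',AX,TH,3,dz=0); print(read_state()['ft_force'])"
```

```text
cw -3.089 r 0.0388 ee [0.4442 0.0679 0.0408]
[[np.float64(1.99), np.float64(1.75), 0.0], [np.float64(0.57), np.float64(-2.56), 0.0], [np.float64(-2.51), np.float64(0.74), 0.0]]
end [0.4454 0.0661]
[-3.9127131   1.09066633 -0.00942367]
```

Call:
{"fn": "step_arm", "kwargs": {
  "delta_pos": [
    [0,0,0],
    [0,0,0],
    [0,0,0],
    [0,0,0.7],
    [0,0,0.9],
    [0,0,0.9],
    [0,0,0]
  ],
  "turn": [0,0,0,0,0,0,0],
  "grip": 0.5
}}

```text
time: 5.45
ee_pos: [0.4472, 0.0666, 0.1061]
eef_rot: [0.168, 0.986, 0.001, 0.002]
ft_force: [0.7, -0.2, -0.1]
width: 0.0436
grip_force: 0.0
```

Call:
{"fn": "step_arm", "kwargs": {
  "delta_pos": [
    [0.91,-0.39,0],
    [0.91,-0.39,0],
    [0.91,-0.39,0],
    [0.91,-0.39,0],
    [0.91,-0.39,0],
    [0.91,-0.39,0],
    [0.91,-0.39,0],
    [0.91,-0.39,0],
    [0.91,-0.39,0],
    [0.91,-0.39,0],
    [0.91,-0.39,0],
    [0,0,0]
  ],
  "turn": [0,0,0,0,0,0,0,0,0,0,0,0]
}}

```text
time: 6.65
ee_pos: [0.6969, -0.043, 0.1019]
eef_rot: [0.169, 0.986, -0.001, -0.0]
ft_force: [0.6, 0.3, 0.4]
width: 0.0432
grip_force: 0.0
```

Run:
```python
from h import *
c=snap('scene','sc2'); print(read_state()['ee_pos'],read_state()['ee_pos'])
W=cloud(c)
def kn(c,W,k,rng=(.045,.075)):
    # knob points: dark, above tray, within 50 mm of the axis
    m=(W[...,2]>rng[0])&(W[...,2]<rng[1])&(np.hypot(W[...,0]-AX[k][0],W[...,1]-AX[k][1])<.055)
    q=W[m]; print(k,len(q),np.median(q,0).round(4),q[:,2].max().round(4)); d=np.median(q,0)[:2]-AX[k]; print('   cw',(TH-np.arctan2(d[1],d[0])).round(3),np.hypot(*d).round(4))
for k in AX: kn(c,W,k)
im=c['image'][:,:,::-1]
a=cv2.resize(im[164:314,201:381],None,fx=4,fy=4,interpolation=cv2.INTER_CUBIC); cv2.imwrite('pics/sc2c.png',a)
```

```text
[ 0.69573635 -0.04209328  0.10197563] [ 0.69573635 -0.04209328  0.10197563]
nl 44 [0.4511 0.0706 0.0564] 0.0627
   cw 3.236 0.0316
  return _methods._mean(a, axis=axis, dtype=dtype,
  ret = um.true_divide(
Traceback (most recent call last):
ValueError: zero-size array to reduction operation maximum which has no identity
```

Call:
{"fn": "step_arm", "kwargs": {
  "delta_pos": [
    [-0.06,0.07,-0.7],
    [0,0,-0.7],
    [0,0,-0.65],
    [0,0,-0.28],
    [0,0,0]
  ],
  "turn": [0,0,0,0,0]
}}

```text
time: 7.2
ee_pos: [0.6931, -0.0389, 0.0437]
eef_rot: [0.168, 0.986, -0.0, -0.001]
ft_force: [-0.8, -1.1, 0.4]
width: 0.0436
grip_force: 0.0
```

Call:
{"fn": "step_arm", "kwargs": {
  "delta_pos": [
    [0,0,0],
    [0,0,0],
    [0,0,0],
    [0,0,0],
    [0,0,0]
  ],
  "turn": [0,0,0,0,0],
  "grip": 1
}}

```text
time: 7.7
ee_pos: [0.6943, -0.0391, 0.0456]
eef_rot: [0.168, 0.986, 0.0, 0.0]
ft_force: [0.1, -0.4, -0.5]
width: 0.013
grip_force: 25.0
```

```bash
sed -i 's/\[round(x,2),round(y,2),/[float(round(x,2)),float(round(y,2)),/' h.py; python3 -c "
from h import *
arc('fr',AX,TH)"
```

```text
cw -0.191 r 0.0384 ee [ 0.6943 -0.0391  0.0456]
[[0.12, -0.45, -0.01], [-0.01, -0.46, -0.01], [-0.14, -0.44, -0.01], [-0.27, -0.37, -0.01], [-0.37, -0.28, -0.01], [-0.43, -0.15, -0.01], [-0.46, -0.02, -0.01], [-0.44, 0.12, -0.01], [-0.39, 0.25, -0.01], [-0.3, 0.35, -0.01], [-0.18, 0.42, -0.01]]
end [ 0.6226 -0.0647]
```

Call:
{"fn": "step_arm", "kwargs": {
  "delta_pos": [
    [0.12,-0.45,-0.01],
    [-0.01,-0.46,-0.01],
    [-0.14,-0.44,-0.01],
    [-0.27,-0.37,-0.01],
    [-0.37,-0.28,-0.01],
    [-0.43,-0.15,-0.01],
    [-0.46,-0.02,-0.01],
    [-0.44,0.12,-0.01],
    [-0.39,0.25,-0.01],
    [-0.3,0.35,-0.01],
    [-0.18,0.42,-0.01],
    [0,0,0]
  ],
  "turn": [0,0,0,0,0,0,0,0,0,0,0,0]
}}

```text
time: 8.9
ee_pos: [0.6221, -0.063, 0.0427]
eef_rot: [0.167, 0.986, 0.0, 0.0]
ft_force: [1.6, 1.2, -0.8]
width: 0.0131
grip_force: 25.0
```

Call:
{"fn": "step_arm", "kwargs": {
  "delta_pos": [
    [0,0,0],
    [0,0,0],
    [0,0,0],
    [0,0,0.7],
    [0,0,0.9],
    [0,0,0.8],
    [-0.66,-0.07,0],
    [-0.66,-0.07,0],
    [-0.66,-0.07,0],
    [-0.66,-0.07,0],
    [0,0,0]
  ],
  "turn": [0,0,0,0,0,0,0,0,0,0,0],
  "grip": 0.5
}}

```text
time: 10.0
ee_pos: [0.5549, -0.0728, 0.1026]
eef_rot: [0.169, 0.986, 0.0, -0.0]
ft_force: [0.2, -0.4, -0.0]
width: 0.0436
grip_force: 0.0
```

Run:
```python
from h import *
P=[]
for i in range(3):
    c=camera('scene'); P.append(read_state()['ee_pos'])
np.savez('pics/sc3.npz',**c); print(np.array(P).round(4))
W=cloud(c)
for k in ('nl','fr'):
    m=(W[...,2]>.045)&(W[...,2]<.075)&(np.hypot(W[...,0]-AX[k][0],W[...,1]-AX[k][1])<.055)
    q=W[m]; print(k,len(q))
    if len(q):
        p=np.median(q,0)[:2]-.005*np.array([.88,.47]); d=p-AX[k]; print(p.round(4),'cw',(TH-np.arctan2(d[1],d[0])).round(3),np.hypot(*d).round(4))
cv2.imwrite('pics/sc3c.png',cv2.resize(c['image'][164:314,201:381,::-1],None,fx=4,fy=4,interpolation=cv2.INTER_CUBIC))
```

```text
[[ 0.5561 -0.0723  0.1028]
 [ 0.5568 -0.072   0.1028]
 [ 0.5571 -0.0718  0.1027]]
nl 45
[0.446  0.0684] cw 3.196 0.037
fr 46
[ 0.6239 -0.0621] cw 3.203 0.0362
```

View pics/sc3c.png

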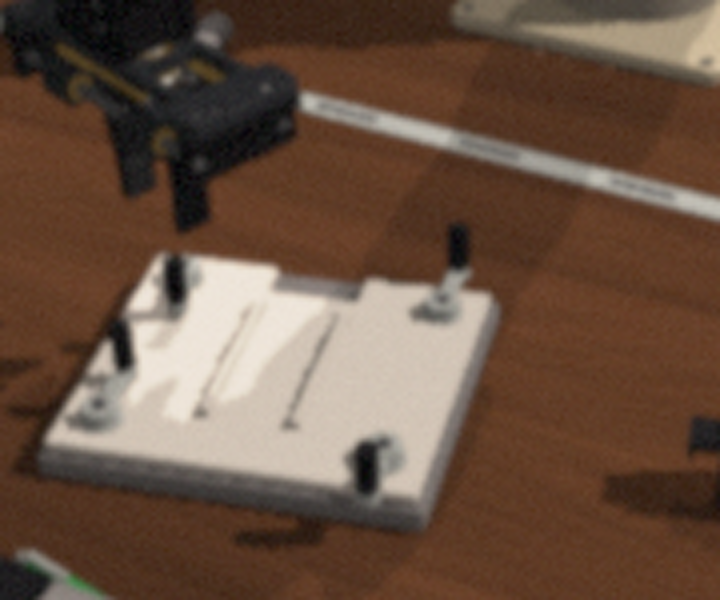

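The near-left knob (457,245) and far-right knob (122,345) now point to the notched edge. The gripper is above near-right.

Call:
{"fn": "step_arm", "kwargs": {
  "delta_pos": [
    [0,0.03,-0.7],
    [0,0,-0.7],
    [0,0,-0.65],
    [0,0,-0.3],
    [0,0,0]
  ],
  "turn": [0,0,0,0,0]
}}

```text
time: 10.65
ee_pos: [0.5562, -0.0711, 0.0429]
eef_rot: [0.168, 0.986, -0.0, -0.001]
ft_force: [-0.4, -0.2, 0.3]
width: 0.0432
grip_force: 0.0
```

Call:
{"fn": "step_arm", "kwargs": {
  "delta_pos": [
    [0,0,0],
    [0,0,0],
    [0,0,0],
    [0,0,0],
    [0,0,0]
  ],
  "turn": [0,0,0,0,0],
  "grip": 1
}}

```text
time: 11.15
ee_pos: [0.5567, -0.0708, 0.0441]
eef_rot: [0.168, 0.986, 0.0, 0.0]
ft_force: [0.0, 0.3, 0.5]
width: 0.0131
grip_force: 25.1
```

```bash
python3 -c "
from h import *
arc('nr',AX,TH,end=3.12)"
```

```text
cw -0.27 r 0.0379 ee [ 0.5567 -0.0708  0.0441]
[[0.17, -0.43, -0.01], [0.03, -0.47, -0.01], [-0.12, -0.45, -0.01], [-0.25, -0.39, -0.01], [-0.36, -0.3, -0.01], [-0.43, -0.18, -0.01], [-0.46, -0.04, -0.01], [-0.45, 0.1, -0.01], [-0.4, 0.24, -0.01], [-0.31, 0.35, -0.01], [-0.19, 0.43, -0.01]]
end [ 0.4871 -0.0996]
```

Call:
{"fn": "step_arm", "kwargs": {
  "delta_pos": [
    [0.17,-0.43,-0.01],
    [0.03,-0.47,-0.01],
    [-0.12,-0.45,-0.01],
    [-0.25,-0.39,-0.01],
    [-0.36,-0.3,-0.01],
    [-0.43,-0.18,-0.01],
    [-0.46,-0.04,-0.01],
    [-0.45,0.1,-0.01],
    [-0.4,0.24,-0.01],
    [-0.31,0.35,-0.01],
    [-0.19,0.43,-0.01],
    [0,0,0]
  ],
  "turn": [0,0,0,0,0,0,0,0,0,0,0,0]
}}

```text
time: 12.35
ee_pos: [0.4861, -0.0985, 0.0409]
eef_rot: [0.167, 0.986, 0.0, -0.0]
ft_force: [0.8, -0.4, -2.0]
width: 0.013
grip_force: 25.1
```

Call:
{"fn": "step_arm", "kwargs": {
  "delta_pos": [
    [0,0,0],
    [0,0,0],
    [0,0,0],
    [0,0,0.7],
    [0,0,0.9],
    [0,0,0.8],
    [0,0,0]
  ],
  "turn": [0,0,0,0,0,0,0],
  "grip": 0.5
}}

```text
time: 13.05
ee_pos: [0.4888, -0.1001, 0.1035]
eef_rot: [0.168, 0.986, 0.0, 0.002]
ft_force: [1.1, -0.3, -0.7]
width: 0.0431
grip_force: 0.0
```

Call:
{"fn": "step_arm", "kwargs": {
  "delta_pos": [
    [0.61,0.8,0],
    [0.61,0.8,0],
    [0.61,0.8,0],
    [0.61,0.8,0],
    [0.61,0.8,0],
    [0.61,0.8,0],
    [0.61,0.8,0],
    [0.61,0.8,0],
    [0.61,0.8,0],
    [0.61,0.78,0],
    [0.61,0.77,0],
    [0,0,0]
  ],
  "turn": [0,0,0,0,0,0,0,0,0,0,0,0]
}}

```text
time: 14.25
ee_pos: [0.6555, 0.1228, 0.0994]
eef_rot: [0.166, 0.986, 0.0, -0.001]
ft_force: [-0.2, 1.1, 0.0]
width: 0.0438
grip_force: 0.0
```

Call:
{"fn": "step_arm", "kwargs": {
  "delta_pos": [
    [0,0,0]
  ],
  "turn": [0]
}}

```text
time: 14.35
ee_pos: [0.6545, 0.119, 0.0998]
eef_rot: [0.168, 0.986, -0.001, -0.001]
ft_force: [-0.5, -0.6, 0.3]
width: 0.0433
grip_force: 0.0
```

Call:
{"fn": "step_arm", "kwargs": {
  "delta_pos": [
    [0,0,-0.7],
    [0,0,-0.7],
    [0,0,-0.6],
    [0,0,-0.25],
    [0,0,0]
  ],
  "turn": [0,0,0,0,0]
}}

```text
time: 14.85
ee_pos: [0.6542, 0.1185, 0.0438]
eef_rot: [0.168, 0.986, -0.0, -0.001]
ft_force: [-0.6, 0.3, 0.4]
width: 0.0435
grip_force: 0.0
```

Call:
{"fn": "step_arm", "kwargs": {
  "delta_pos": [
    [0,0,0],
    [0,0,0],
    [0,0,0],
    [0,0,0],
    [0,0,0]
  ],
  "turn": [0,0,0,0,0],
  "grip": 1
}}

```text
time: 15.35
ee_pos: [0.6551, 0.1194, 0.0451]
eef_rot: [0.168, 0.986, 0.0, 0.0]
ft_force: [0.9, 1.8, -1.1]
width: 0.0133
grip_force: 25.0
```

```bash
python3 -c "
from h import *
arc('fl',AX,TH,end=3.12)"
```

```text
cw -0.015 r 0.0384 ee [0.6551 0.1194 0.0451]
[[0.04, -0.43, -0.01], [-0.07, -0.43, -0.01], [-0.19, -0.39, -0.01], [-0.29, -0.32, -0.01], [-0.37, -0.23, -0.01], [-0.42, -0.11, -0.01], [-0.43, 0.01, -0.01], [-0.41, 0.13, -0.01], [-0.36, 0.24, -0.01], [-0.28, 0.33, -0.01], [-0.17, 0.4, -0.01]]
end [0.5814 0.0994]
```

Call:
{"fn": "step_arm", "kwargs": {
  "delta_pos": [
    [0.04,-0.43,-0.01],
    [-0.07,-0.43,-0.01],
    [-0.19,-0.39,-0.01],
    [-0.29,-0.32,-0.01],
    [-0.37,-0.23,-0.01],
    [-0.42,-0.11,-0.01],
    [-0.43,0.01,-0.01],
    [-0.41,0.13,-0.01],
    [-0.36,0.24,-0.01],
    [-0.28,0.33,-0.01],
    [-0.17,0.4,-0.01],
    [0,0,0]
  ],
  "turn": [0,0,0,0,0,0,0,0,0,0,0,0]
}}

```text
time: 16.55
ee_pos: [0.5806, 0.1001, 0.0419]
eef_rot: [0.167, 0.986, 0.0, 0.001]
ft_force: [4.6, 2.4, -5.6]
width: 0.0134
grip_force: 25.0
```

Call:
{"fn": "step_arm", "kwargs": {
  "delta_pos": [
    [0,0,0],
    [0,0,0],
    [0,0,0],
    [0,0,0.7],
    [0,0,1],
    [0,0,1],
    [0,0,1],
    [0,0,0]
  ],
  "turn": [0,0,0,0,0,0,0,0],
  "grip": 0.5
}}

```text
time: 17.35
ee_pos: [0.5828, 0.0989, 0.1381]
eef_rot: [0.168, 0.986, 0.001, 0.002]
ft_force: [0.1, -0.0, 1.3]
width: 0.0433
grip_force: 0.0
```

Run:
```python
from h import *
P=[]
for i in range(2):
    c=camera('scene'); P.append(read_state()['ee_pos'])
print(np.array(P).round(4)); W=cloud(c)
for k in AX:
    m=(W[...,2]>.045)&(W[...,2]<.075)&(np.hypot(W[...,0]-AX[k][0],W[...,1]-AX[k][1])<.055)
    q=W[m]; print(k,len(q))
    if len(q):
        p=np.median(q,0)[:2]-.005*np.array([.88,.47]); d=p-AX[k]; print(p.round(4),'cw',(TH-np.arctan2(d[1],d[0])).round(3),np.hypot(*d).round(4))
# cartridge from scene cam + top0
a=load('top0'); Wt=cloud(a)
for n,w in (('scene',W),('top',Wt)):
    m=(w[...,2]>.044)&(w[...,2]<.055)&(np.hypot(w[...,0]-.52,w[...,1]-.315)<.075); q=w[m]; print(n,len(q),q.mean(0).round(4),cv2.minAreaRect((q[:,:2]*1e3).astype(np.float32)))
    # label (bright)
    im=(c if n=='scene' else a)['image']; l=m&(im.min(-1)>120); q=w[l]; print(' label',len(q),q.mean(0).round(4),cv2.minAreaRect((q[:,:2]*1e3).astype(np.float32)))
u,v=map(int,proj(c,[.52,.315,.03])); 
A=cv2.resize(c['image'][164:314,201:381,::-1],None,fx=3,fy=3,interpolation=cv2.INTER_CUBIC)
B=cv2.resize(c['image'][v-25:v+25,u-40:u+40,::-1],(256,160),interpolation=cv2.INTER_CUBIC); print(u,v)
o=np.zeros((450,800,3),np.uint8);o[:,:540]=A;o[:160,542:798]=B;cv2.imwrite('pics/c4.png',o)
```

```text
[[0.5819 0.0988 0.1361]
 [0.5811 0.0989 0.1347]]
nl 21
[0.4464 0.0697] cw 3.23 0.0364
nr 36
[ 0.4871 -0.0989] cw 3.135 0.0378
fl 50
[0.5828 0.1006] cw 3.141 0.0363
fr 48
[ 0.6238 -0.0626] cw 3.189 0.0364
scene 469 [0.5243 0.3238 0.0473] ((524.0938720703125, 319.9183654785156), (39.32896423339844, 95.99468994140625), 17.320241928100586)
 label 241 [0.5193 0.3266 0.0477] ((518.926025390625, 326.08465576171875), (32.73068618774414, 59.4620361328125), 16.113555908203125)
top 503 [0.5207 0.3197 0.048 ] ((523.134521484375, 313.8307800292969), (37.676326751708984, 105.527587890625), 17.81268882751465)
 label 249 [0.5185 0.3263 0.0484] ((518.79541015625, 326.45904541015625), (27.415842056274414, 59.347843170166016), 17.262393951416016)
398 276
```

View pics/c4.png

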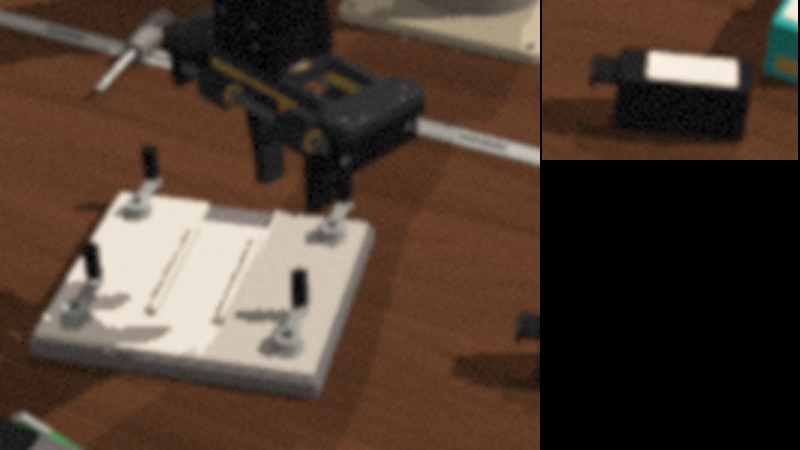

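All four cranks point at the notched edge (scene fit 3.13–3.23), and the cartridge shows its tab on the −y end (inset 600,68). Next I refine its centre.

Run:
```python
from h import *
a=load('top0'); w=cloud(a); c=camera('scene'); w2=cloud(c)
al=np.deg2rad(107.3); ex=np.array([np.cos(al),np.sin(al)]); ey=np.array([-ex[1],ex[0]])
o=np.array([.52,.315])
for n,W in(('top',w),('scene',w2)):
    m=(W[...,2]>.0445)&(W[...,2]<.055)&(np.hypot(W[...,0]-.52,W[...,1]-.315)<.08); q=W[m][:,:2]-o
    s=q@ex*1e3; t=q@ey*1e3
    h=[(b,int(((s>=b)&(s<b+4)).sum()),(t[(s>=b)&(s<b+4)].min().round(0) if ((s>=b)&(s<b+4)).any() else 0),(t[(s>=b)&(s<b+4)].max().round(0) if ((s>=b)&(s<b+4)).any() else 0)) for b in range(-76,72,4)]
    print(n,[(x[0],x[1],float(x[2]),float(x[3])) for x in h if x[1]])
print(read_state()['ee_pos'])
```

```text
top [(-56, 3, -12.0, 8.0), (-52, 3, -4.0, 9.0), (-48, 4, -7.0, 3.0), (-44, 5, -10.0, 7.0), (-40, 16, -17.0, 13.0), (-36, 22, -21.0, 15.0), (-32, 18, -16.0, 14.0), (-28, 20, -20.0, 14.0), (-24, 22, -21.0, 16.0), (-20, 18, -18.0, 13.0), (-16, 20, -19.0, 14.0), (-12, 19, -18.0, 14.0), (-8, 23, -21.0, 13.0), (-4, 16, -20.0, 11.0), (0, 23, -21.0, 13.0), (4, 17, -19.0, 11.0), (8, 25, -19.0, 16.0), (12, 18, -18.0, 14.0), (16, 21, -20.0, 13.0), (20, 19, -20.0, 15.0), (24, 19, -16.0, 15.0), (28, 23, -20.0, 15.0), (32, 23, -19.0, 15.0), (36, 21, -21.0, 16.0), (40, 21, -19.0, 17.0), (44, 18, -20.0, 14.0), (48, 14, -18.0, 13.0)]
scene [(-52, 1, -12.0, -12.0), (-48, 1, -5.0, -5.0), (-44, 1, -4.0, -4.0), (-40, 7, -20.0, 14.0), (-36, 20, -24.0, 12.0), (-32, 20, -24.0, 15.0), (-28, 20, -21.0, 8.0), (-24, 20, -25.0, 11.0), (-20, 19, -24.0, 9.0), (-16, 20, -23.0, 11.0), (-12, 21, -24.0, 13.0), (-8, 23, -23.0, 13.0), (-4, 20, -22.0, 11.0), (0, 19, -22.0, 12.0), (4, 21, -23.0, 11.0), (8, 17, -21.0, 12.0), (12, 22, -22.0, 15.0), (16, 21, -23.0, 10.0), (20, 21, -23.0, 9.0), (24, 22, -24.0, 11.0), (28, 21, -24.0, 14.0), (32, 14, -24.0, 10.0), (36, 22, -22.0, 14.0), (40, 21, -24.0, 10.0), (44, 24, -24.0, 14.0), (48, 19, -22.0, 13.0)]
[0.58058839 0.09883947 0.13388382]
```

Call:
{"fn": "step_arm", "kwargs": {
  "delta_pos": [
    [-0.22,0.81,-0.12],
    [-0.22,0.81,-0.12],
    [-0.22,0.81,-0.12],
    [-0.22,0.81,-0.12],
    [-0.22,0.81,-0.12],
    [-0.22,0.81,-0.12],
    [-0.22,0.81,-0.12],
    [-0.22,0.81,-0.12],
    [-0.22,0.81,-0.12],
    [-0.22,0.81,-0.12],
    [-0.22,0.81,-0.12],
    [0,0,0]
  ],
  "turn": [-0.71,-0.71,-0.71,-0.71,-0.71,-0.71,-0.71,-0.71,-0.71,-0.71,-0.68,0],
  "grip": 0.25
}}

```text
time: 18.7
ee_pos: [0.5181, 0.3248, 0.0995]
eef_rot: [0.593, 0.805, -0.001, -0.001]
ft_force: [0.1, 0.1, -1.0]
width: 0.0654
grip_force: 0.0
```

Run:
```python
from h import *
for i in range(2): c=camera('scene'); s=read_state(); print(s['ee_pos'].round(4))
q=s['eef_rot']; from scipy.spatial.transform import Rotation as R
print(np.rad2deg(np.arctan2(*R.from_quat(q).as_matrix()[[1,0],1])),s['joint_positions'][6],s['width'])
print(proj(c,[.52,.32,.048])); u,v=map(int,proj(c,[.52,.32,.07]))
cv2.imwrite('pics/c5.png',cv2.resize(c['image'][v-60:v+40,u-70:u+70,::-1],None,fx=5,fy=5,interpolation=cv2.INTER_CUBIC))
```

```text
[0.5192 0.3227 0.0999]
[0.52   0.3213 0.1004]
17.271297834828168 -0.188207470381439 0.06502305669741977
[401.56173818 271.34603402]
```

View pics/c5.png

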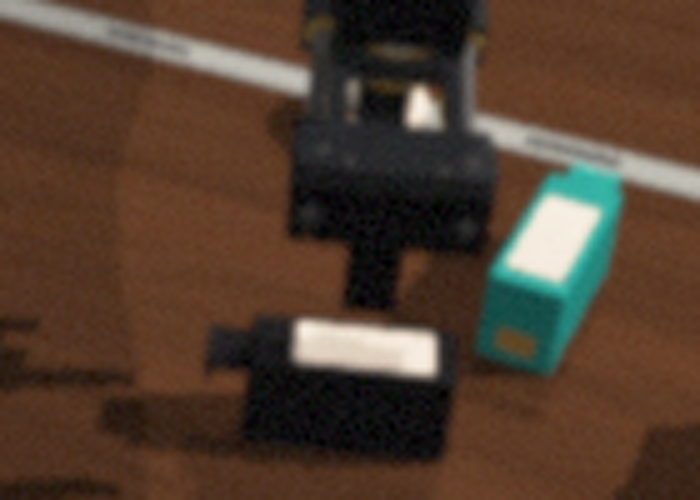

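The gripper straddles the middle of the black cartridge, with the turquoise one clear at (550,270). I go down and grip.

Call:
{"fn": "step_arm", "kwargs": {
  "delta_pos": [
    [0.02,0,-0.8],
    [0.02,0,-0.8],
    [0,0,-0.8],
    [0,0,-0.6],
    [0,0,-0.36],
    [0,0,0]
  ],
  "turn": [0,0,0,0,0,0]
}}

```text
time: 19.4
ee_pos: [0.5213, 0.3209, 0.0165]
eef_rot: [0.594, 0.805, -0.001, -0.0]
ft_force: [-0.5, -0.8, 0.8]
width: 0.0654
grip_force: 0.0
```

Call:
{"fn": "step_arm", "kwargs": {
  "delta_pos": [
    [0,0,0],
    [0,0,0],
    [0,0,0],
    [0,0,0],
    [0,0,0]
  ],
  "turn": [0,0,0,0,0],
  "grip": 1,
  "newtons": 20
}}

```text
time: 19.9
ee_pos: [0.5218, 0.3222, 0.018]
eef_rot: [0.594, 0.805, 0.0, 0.0]
ft_force: [-0.6, -0.5, 2.5]
width: 0.0354
grip_force: 20.0
```

Call:
{"fn": "step_arm", "kwargs": {
  "delta_pos": [
    [0,0,0.4],
    [0,0,0.8],
    [0,0,1],
    [0,0,1],
    [0,0,1],
    [0,0,0.5],
    [0,0,0]
  ],
  "turn": [0,0,0,0,0,0,0]
}}

```text
time: 20.6
ee_pos: [0.5225, 0.3225, 0.137]
eef_rot: [0.594, 0.805, 0.002, 0.0]
ft_force: [1.1, 0.6, -1.5]
width: 0.036
grip_force: 20.0
```

Call:
{"fn": "step_arm", "kwargs": {
  "delta_pos": [
    [0.1,-0.62,0],
    [0.1,-0.62,0],
    [0.1,-0.62,0],
    [0.1,-0.62,0],
    [0.1,-0.62,0],
    [0.1,-0.62,0],
    [0.1,-0.62,0],
    [0.1,-0.62,0],
    [0.1,-0.62,0],
    [0.1,-0.62,0],
    [0.1,-0.62,0],
    [0.1,-0.62,0]
  ],
  "turn": [-0.68,-0.68,-0.68,-0.68,-0.68,-0.68,-0.68,-0.68,-0.68,-0.68,-0.68,-0.68]
}}

```text
time: 21.8
ee_pos: [0.5509, 0.1351, 0.1336]
eef_rot: [0.903, 0.429, -0.001, 0.0]
ft_force: [-0.2, 0.5, -1.9]
width: 0.0359
grip_force: 20.0
```

Call:
{"fn": "step_arm", "kwargs": {
  "delta_pos": [
    [0.09,-0.63,0],
    [0.09,-0.63,0],
    [0.09,-0.63,0],
    [0.1,-0.63,0],
    [0.1,-0.63,0],
    [0.1,-0.63,0],
    [0.1,-0.63,0],
    [0.1,-0.63,0],
    [0,0,0],
    [0,0,0]
  ],
  "turn": [-0.68,-0.68,-0.68,-0.68,-0.67,-0.67,-0.67,-0.67,0,0]
}}

```text
time: 22.8
ee_pos: [0.5703, 0.0102, 0.1341]
eef_rot: [0.993, 0.122, -0.001, 0.0]
ft_force: [0.6, 0.5, -2.0]
width: 0.0357
grip_force: 20.0
```

```bash
cat >> h.py <<'E'
from scipy.spatial.transform import Rotation as Ro
def yaw(): return np.rad2deg(np.arctan2(*Ro.from_quat(read_state()['eef_rot']).as_matrix()[[1,0],1]))
E
python3 - <<'E'
from h import *
P=[]
for i in range(3): c=camera('scene'); P.append(np.append(read_state()['ee_pos'],yaw()))
print(np.array(P).round(4)); np.savez('pics/sc6.npz',**c)
W=cloud(c); z0=P[-1][2]-.017
th=TH; ex=np.array([np.cos(th),np.sin(th)]);ey=np.array([-ex[1],ex[0]]); o=np.array([.5709,.01])
m=(W[...,2]>z0+.0)&(W[...,2]<z0+.06)&(np.hypot(W[...,0]-o[0],W[...,1]-o[1])<.08); q=W[m]
for lo,hi in((0.003,.03),(.03,.044),(.044,.055)):
    k=q[(q[:,2]>z0+lo)&(q[:,2]<z0+hi)]; s=(k[:,:2]-o)@ex*1e3;t=(k[:,:2]-o)@ey*1e3
    print(len(k),np.percentile(s,[1,50,99]).round(1),np.percentile(t,[1,50,99]).round(1))
f=q[(q[:,2]>z0+.005)&(q[:,2]<z0+.028)]; s=(f[:,:2]-o)@ex*1e3;t=(f[:,:2]-o)@ey*1e3
g=s>np.percentile(s,75); print('front face s',np.median(s[g]),'fit',np.polyfit(t[g],s[g],1))
u,v=map(int,proj(c,[.57,.01,.1])); print(u,v)
cv2.imwrite('pics/c6.png',cv2.resize(c['image'][v-60:v+70,u-80:u+80,::-1],None,fx=4.5,fy=4.5,interpolation=cv2.INTER_CUBIC))
E
```

```text
[[ 5.70400e-01  1.09000e-02  1.34300e-01 -7.59249e+01]
 [ 5.70500e-01  1.11000e-02  1.34500e-01 -7.59125e+01]
 [ 5.70600e-01  1.11000e-02  1.34600e-01 -7.59195e+01]]
256 [-40.2  42.6  47.1] [-14.   15.   29.6]
161 [-4.6 41.1 47. ] [-23.7  14.5  30.3]
350 [-42.    9.8  45.8] [-25.4  -0.5  32.5]
front face s 45.52376744415886 fit [3.48648951e-03 4.55682862e+01]
268 228
```

View pics/c6.png

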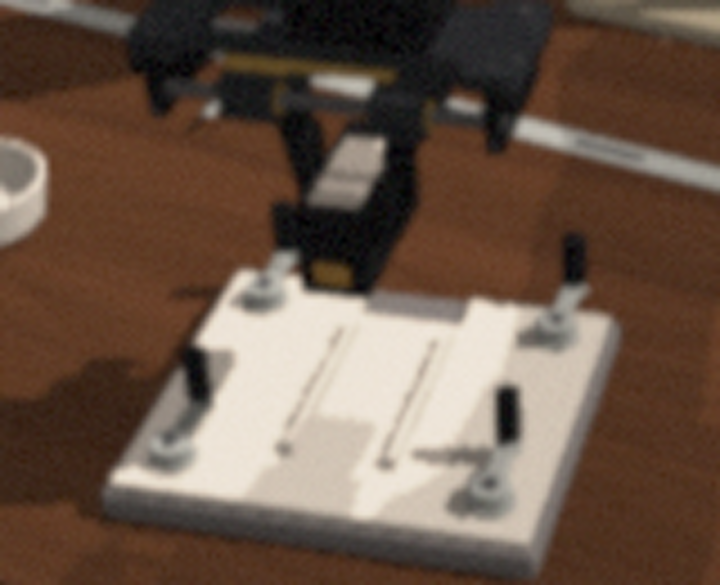

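The cartridge is held centred: its front face is at s = 45.5 mm, square to the deck, label up, tab to the notch. I lower it.

Call:
{"fn": "step_arm", "kwargs": {
  "delta_pos": [
    [0.01,-0.04,-0.6],
    [0,0,-0.7],
    [0,0,-0.7],
    [0,0,-0.7],
    [0,0,-0.5],
    [0,0,-0.3],
    [0,0,-0.1],
    [0,0,0],
    [0,0,0]
  ],
  "turn": [0,0,0,0,0,0,0,0,0]
}}

```text
time: 23.85
ee_pos: [0.5716, 0.009, 0.0457]
eef_rot: [0.993, 0.121, 0.001, 0.0]
ft_force: [0.3, 1.2, -1.9]
width: 0.0354
grip_force: 20.0
```

Call:
{"fn": "step_arm", "kwargs": {
  "delta_pos": [
    [0,0,-0.06],
    [0,0,-0.06],
    [0,0,0],
    [0,0,0]
  ],
  "turn": [0,0,0,0]
}}

```text
time: 24.25
ee_pos: [0.5712, 0.009, 0.0421]
eef_rot: [0.993, 0.121, 0.0, 0.0]
ft_force: [0.3, 0.6, -1.5]
width: 0.036
grip_force: 20.0
```

Call:
{"fn": "step_arm", "kwargs": {
  "delta_pos": [
    [0,0,-0.04],
    [0,0,-0.04],
    [0,0,0],
    [0,0,0]
  ],
  "turn": [0,0,0,0]
}}

```text
time: 24.65
ee_pos: [0.5711, 0.0089, 0.04]
eef_rot: [0.993, 0.121, -0.0, 0.0]
ft_force: [0.2, 0.3, -1.0]
width: 0.036
grip_force: 20.0
```

Call:
{"fn": "step_arm", "kwargs": {
  "delta_pos": [
    [0,0,-0.03],
    [0,0,0],
    [0,0,0]
  ],
  "turn": [0,0,0]
}}

```text
time: 24.95
ee_pos: [0.5711, 0.009, 0.0393]
eef_rot: [0.993, 0.121, -0.0, 0.0]
ft_force: [0.6, 0.5, -1.4]
width: 0.036
grip_force: 20.0
```

Call:
{"fn": "step_arm", "kwargs": {
  "delta_pos": [
    [0,0,-0.03],
    [0,0,0],
    [0,0,0]
  ],
  "turn": [0,0,0]
}}

```text
time: 25.25
ee_pos: [0.5712, 0.009, 0.0386]
eef_rot: [0.993, 0.121, 0.0, 0.0]
ft_force: [0.1, -0.4, -0.8]
width: 0.0357
grip_force: 20.0
```

Call:
{"fn": "step_arm", "kwargs": {
  "delta_pos": [
    [0,0,-0.03],
    [0,0,0],
    [0,0,0]
  ],
  "turn": [0,0,0]
}}

```text
time: 25.55
ee_pos: [0.5712, 0.0089, 0.038]
eef_rot: [0.993, 0.121, 0.0, 0.0]
ft_force: [-1.0, -1.2, 2.5]
width: 0.0357
grip_force: 20.0
```

Call:
{"fn": "step_arm", "kwargs": {
  "delta_pos": [
    [0,0,-0.03],
    [0,0,0],
    [0,0,0]
  ],
  "turn": [0,0,0]
}}

```text
time: 25.85
ee_pos: [0.5713, 0.0089, 0.0373]
eef_rot: [0.993, 0.121, 0.0, 0.0]
ft_force: [-1.5, -0.6, 5.1]
width: 0.0353
grip_force: 20.0
```

It is seated (+5 N), so I release and lift.

Call:
{"fn": "step_arm", "kwargs": {
  "delta_pos": [
    [0,0,0.02],
    [0,0,0],
    [0,0,0],
    [0,0,0],
    [0,0,0.4],
    [0,0,0.8],
    [0,0,1],
    [0,0,1],
    [0,0,1],
    [0,0,1],
    [0,0,1],
    [0,0,0]
  ],
  "turn": [0,0,0,0,0,0,0,0,0,0,0,0],
  "grip": 0.35
}}

```text
time: 27.05
ee_pos: [0.5728, 0.0086, 0.1965]
eef_rot: [0.993, 0.121, 0.003, -0.0]
ft_force: [0.5, -0.8, 1.0]
width: 0.0567
grip_force: 0.0
```

Call:
{"fn": "step_arm", "kwargs": {
  "delta_pos": [
    [-0.2,1,0],
    [-0.2,1,0],
    [-0.2,1,0],
    [-0.2,1,0],
    [-0.2,1,0],
    [-0.2,1,0],
    [-0.2,1,0],
    [-0.2,1,0],
    [-0.2,1,0],
    [-0.2,1,0],
    [-0.2,1,0],
    [0,0,0]
  ],
  "turn": [0,0,0,0,0,0,0,0,0,0,0,0]
}}

```text
time: 28.25
ee_pos: [0.5144, 0.2881, 0.192]
eef_rot: [0.992, 0.124, -0.001, -0.0]
ft_force: [0.2, 0.0, -0.8]
width: 0.0562
grip_force: 0.0
```

Run:
```python
from h import *
c=snap('top','top7'); s=camera('scene'); W=cloud(c)
A=cv2.resize(c['image'][160:290,300:440,::-1],(400,371),interpolation=cv2.INTER_CUBIC)
B=cv2.resize(s['image'][164:314,201:381,::-1],(400,333),interpolation=cv2.INTER_CUBIC)
o=np.zeros((371,800,3),np.uint8);o[:,:400]=A;o[:333,400:]=B;cv2.imwrite('pics/c7.png',o)
th=TH; ex=np.array([np.cos(th),np.sin(th)]);ey=np.array([-ex[1],ex[0]]); d=np.array([.5709,.01])
for w in(W,cloud(s)):
    m=(w[...,2]>.066)&(w[...,2]<.078)&(np.hypot(w[...,0]-d[0],w[...,1]-d[1])<.08); q=w[m]; 
    st=(q[:,:2]-d)@np.stack([ex,ey],1)*1e3
    print(len(q),np.median(q[:,2]),np.percentile(st,[2,50,98],axis=0).round(1).tolist(),cv2.minAreaRect(st.astype(np.float32)))
for k in AX:
    m=(W[...,2]>.05)&(W[...,2]<.068)&(np.hypot(W[...,0]-AX[k][0],W[...,1]-AX[k][1])<.05); q=W[m]
    if len(q): dd=np.median(q,0)[:2]-AX[k]; print(k,len(q),((TH-np.arctan2(dd[1],dd[0]))%6.2832).round(3))
print(read_state()['ee_pos'],read_state()['time'])
```

```text
420 0.06882720614555526 [[-57.0, -17.4], [-3.0, 0.1], [39.3, 16.4]] ((-11.845165252685547, -0.6218814849853516), (36.335113525390625, 108.1996841430664), 89.21902465820312)
299 0.06748477726887447 [[-41.9, -15.8], [2.2, 1.3], [44.1, 17.8]] ((1.9897537231445312, 0.8006973266601562), (36.03197479248047, 93.32991027832031), 89.94631958007812)
nl 32 3.173
nr 30 3.127
fl 28 3.116
fr 31 3.192
[0.51586902 0.28398105 0.19233976] 28.35
```

View pics/c7.png

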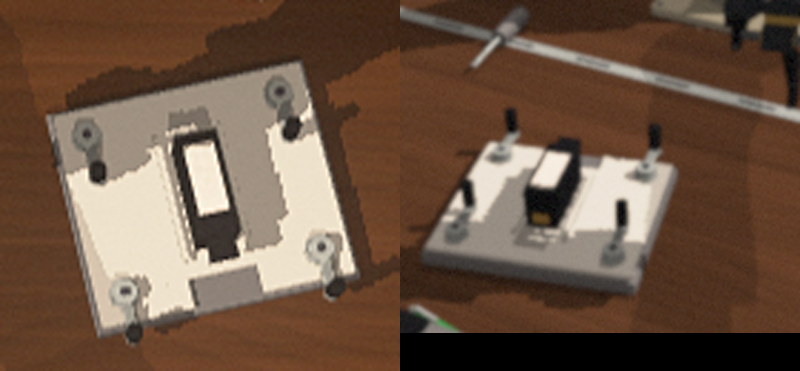

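The cartridge stands between the rails with its tab (225,250) towards the notch, and all four cranks read 3.12–3.19 rad. I hand the job in.

```bash
python3 -c "
from bench import *
print(close_job())"
```

```text
the job is handed in; nothing more can be done
None
```

I turned the four crank nuts half a turn in cross order (near-left, far-right, near-right, far-left), and all now read 3.12–3.19 rad. Then I set the black cartridge down between the rails, its tab to the notch, let go and handed the job in at about 28 s; no verdict came back.

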